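# Clip the supply module onto the hat rail

### The job

Clip the loose grey supply module onto the rail of the mounting plate, near the middle of the free stretch between the terminal blocks and the relays: hook its fixed lip under the rail edge away from the wiring duct while the foot end is still raised, then rock the foot end down until the orange sprung foot clicks under the other edge and the module sits flat and fully home. Do not force it - the click takes only a light push - and leave the other things on the bench where they are.

Things in the scene. Friction and masses are not known exactly. Their poses are not given: they have to be found in the camera images.
- panel: Steel mounting plate lying flat, fixed on the bench, 190 (x) x 300 (y) x 4 mm; origin at the centre of its underside, z up. The rail runs along its y axis; along its +x side (towards the robot; its x axis points roughly at the robot) stands a grey slotted wiring duct, 40 mm high, at x = 66 to 91 mm.
- rail_mid (a point): Point of the plate where the middle of the hat rail should be, at the height of its top face, 19 mm above the bench; plate axes. The zinc-plated rail is clamped in cross slots: it is parallel to y and at this height, but its middle line may lie up to 8 mm to either side of this point in x. This is not measured: find the edge by feel or sight. The middle of the free stretch in y.
- rail_hook_edge (a point): Where the outer edge of the rail's lip away from the duct should be (x = -17.5 mm of rail_mid, the same 8 mm either way). The rail is 35 mm wide over its two outward lips. These are 2 mm thick, round-edged, and overhang the rail's upright walls by 4.5 mm; below them are 13 mm free down to the plate.
- free_stretch (a point): Top of the rail in the middle of the free stretch, same point and doubt as rail_mid. At y = +95 to 135 mm sit grey, blue and green terminal blocks (54 mm long in x, 36 mm above the rail's top), at y = -95 to -135 mm two slim black relays with light fronts (88 mm long in x, 52 mm above it), so 190 mm are free.
- module: Loose light-grey supply module, about 0.24 kg, standing on its back on the bench, dark front plate up: 90 (x) x 36 (y) x 63 mm (z); origin at the centre of its underside, z up. Grip it by the flat sides y = -18 and 18 mm. Fixed hook at the -x end, sprung foot with orange tab at the +x end. Seated, its axes are the rail's and its origin is 10 mm straight below the rail's true middle line.
- module_top (a point): Centre of the module's front (top) face, 63 mm above its origin; module axes. The raised nose spans x = -23 to 23 mm, z = 47 to 63 mm; the shoulders with green screw terminals on both ends are 47 mm high. The seat that comes to lie on the rail's top face is at z = 10 mm of the module, x = -14 to 14 mm. Outside x = -25 to 32 mm the underside is 12 mm up.
- hook_lip (a point): Top of the hook lip, at x = -16, z = 7.5 mm of the module; module axes. The lip is 3 mm thick (below this point), 30 mm wide and points to +x, with a round tip at x = -14.5 mm. Seated, this point is 16 mm from the rail's true middle line and 2.5 mm below its top face.
- jaw_back (a point): Back of the hook's jaw, at x = -18, z = 10 mm of the module; module axes. The jaw is 4.5 mm high (z = 7.5 to 12 mm) and takes the rail's 2 mm lip with the module tilted, foot end up, by up to 0.5 rad. Seated, the back is about 0.5 mm from the rail's edge. The block behind it (x = -25 to -18 mm) reaches down to z = 0.
- foot_edge (a point): Point of the module's body above the foot, at x = 16, z = 10 mm of the module, its axes; seated, it is level with the rail's top face. The click needs some 8 to 15 N down at the foot.
- foot (a joint): Slide of the orange foot along the module's x, m: 0 at rest, 0.006 fully out. Its tooth (tip x = 14.5, top z = 7.5 mm of the module) has a ramp below, 40 degrees from vertical, out to x = 18.5, z = 0.7 mm. With the jaw pushed home it meets the rail at about 0.2 rad tilt, is driven out 3 mm and springs back to 0 in the last 1 mm: the click. Spring 4 N + 1.2 N per mm.
- pliers: Pliers with blue handles lying on the bench, about 145 x 64 x 12 mm; origin just behind the pivot, at bench height, jaws to +x. To be left alone.
- ramekin: Red bowl, 90 mm across, 50 mm high, standing on the bench; origin at the centre of its foot. To be left alone.
- screwdriver: Screwdriver with a red handle lying on the bench, 170 mm long along its x (handle to -x); origin at its middle. To be left alone.

How it is judged (in metres and radians):
On the way:
1. with the module tilted, foot end up, by more than 0.12 rad, its hook lip is down at the rail's edge away from the duct, below the rail's top face (x of hook_lip in the frame of rail_mid between -0.026 and -0.004 m and z of hook_lip in the frame of rail_mid between -0.0065 and -0.0012 m and y of hook_lip in the frame of rail_mid between -0.06 and 0.06 m and angle between module's own z axis and vertical above 0.12 rad and z of foot_edge in the frame of rail_mid above 0.002 m), for 0.2 s.
At the end, for the whole second after the job is handed in: The module sits home on the rail, hook under the edge away from the duct, foot back (under 1 mm out) under the other: level to 0.05 rad, square to 0.06 rad, hook and foot within about 1.5 mm of seated height, across within 9.7 mm of nominal, within 35 mm of mid rail, at rest, let go (x of hook_lip in the frame of rail_mid between -0.0257 and -0.0063 m and z of hook_lip in the frame of rail_mid between -0.0045 and -0.0012 m and y of hook_lip in the frame of rail_mid between -0.035 and 0.035 m and z of foot_edge in the frame of rail_mid between -0.002 and 0.0015 m and value of joint foot below 0.001 m and angle between the z axis of module and the z axis of panel, either way round below 0.05 rad and angle between the x axis of module and the x axis of panel, either way round below 0.06 rad and linear speed of module below 0.01 m/s and contact force between the fingers and module below 0.1 N); the robot touches nothing.
It fails at once if the module is pressed or pulled against the rail or plate with more than 35 N (contact force between module and panel above 35 N).
It fails at once if the pliers is moved by more than 20 mm (distance of pliers from where it was at the start of the episode above 0.02 m).
It fails at once if the ramekin is moved by more than 20 mm (distance of ramekin from where it was at the start of the episode above 0.02 m).
It fails at once if the screwdriver is moved by more than 20 mm (distance of screwdriver from where it was at the start of the episode above 0.02 m).
It also fails if it takes over 61 s, if anything falls off the work surface, if the arm or the gripper's body presses on something with over 40 N, if the wrist force passes 120 N, or if a joint passes its speed limit or range.

### The arm

A 6-joint arm with a two-finger parallel gripper is mounted at the origin on the work surface. World frame = base frame: x ahead of the robot, y to its left, z up, the work surface at z = 0. Lengths are in m, angles in degrees, forces in N, time in s.
With the tool pointing down it reaches from about 0.4 to 0.825 m from the base axis. Payload 7 kg.
Tool frame: the origin (TCP) lies at the very end of the fingers, on their centre line; the grasp point (between the pads) lies bot.tcp_to_grasp behind it (bot.tcp_to_grasp is the distance from the TCP to the grasp point, in m); z points along the fingers, y is the line along which they close (so a half turn about z gives the same grasp; the last joint's range is limited). The gripper opens to 88 mm and grips with 3 to 60 N. Pads are 19 mm wide; open, the fingers measure 130 mm over their backs; the gripper's body (78 mm by 193 mm) begins 47 mm behind the grasp point.
Start: joints at [82.454, 20.546, 0.682, 0, -70.136, -16.507], TCP at [0.275, 0.616, 0.227] pointing down, gripper open.
Joint ranges: [-176.03, 176.03], [-82.01, 121.73], [-58.28, 71.71], [-173.87, 95.51], [-174.79, -0.11], [-173.66, 173.66]. Speed limits (degrees/s): [136.94, 136.94, 172.46, 180, 180, 180].

### API

Orientations are given as [roll, pitch, yaw] about the fixed x, y, z axes, in that order (R = Rz(yaw) Ry(pitch) Rx(roll)).
In Python, from rig import bot gives the robot as it stands.
- The arm moves only by the tool servo_tool, never from a script. Its argument "plan" is a list of rows, each a list of 3 entries, a list of its own where there are three numbers: the shift along the world's x, y, z in mm, then the turn about the world's z in degrees, then the finger opening in mm, from 0 to 87.6. In form: [[[tx, ty, tz], twist, claw], ...]. A call has exactly 10 rows; each row is the pose to reach, as a shift and turn from the pose commanded when the call began; what a row does not reach only later rows make up. A row lasts 1/8 s, in which the tool goes at most 62.5 mm and 10.7 degrees, less where a joint would pass 70% of its speed; a pose out of reach is approached as far as the arm can. A call with a gripper value outside its range is refused whole. The fingers move at their own pace and stop on an object; "force" is the grip in N (left out, the last holds). Time passes only in rows, so rows that repeat a pose let the fingers close, or fill a call up. It gives the time, the measured TCP pose, the force, the opening and the grip force at its end, in the units of the state.
- bot.sense(): the state, without advancing time (a new reading comes with each control period).
- bot.camera(name): name is "side" or "top" or "wrist"; returns a dict with "pixels" (480x640x3 uint8, red, green, blue), "intrinsics" (3x3 intrinsics, pixels), "extrinsics" (4x4, takes a point from camera to world coordinates). Camera axes: x right, y down, z forward; pixel columns grow to the right and rows downward; lengths in m; the calibration is good to about 2 mm. A picture is of the moment at which its call begins. There is no depth.
- bot.sign_off(): hands the job in; it is judged then, once.
The state is a dict: "time_s": time; "joints": joint angles; "qvel": joint speeds; "joint_efforts": joint torques, N m; "position": TCP position; "ee_rot": TCP orientation; "wrist_force": force on the tool from outside, world axes, zero at the start; "ft_torque": the same for the moment, N m; "width": opening from 0.0 (shut) to 1.0 (fully open); "grasp_force": force on a finger pad.
Only numpy, scipy, OpenCV 4.12 (cv2) and the standard library are available. Lean on these libraries where they do the work, as an engineer would, in place of code of your own. Each camera call takes 0.05 s, during which the arm holds its last target. There are 200 camera calls.

## Working session

There is one attempt and no reset: what is moved stays moved. The work goes in short steps, Python scripts to look and compute and a tool call to move; the robot and the scene stay as the last step left them, time stands still between calls to the robot, and variables do not carry over. Pictures are saved under pics/ and viewed, at most 10 in all, crops included, and the job is handed in when it is done.

Besides the shell and the picture viewer there is one more tool, called after "Emit:" by a JSON object that holds its "name" and its "arguments", one argument or row to a line. servo_tool: Moves the arm, as the interface text tells. Its arguments: {"type":"object","properties":{"plan":{"type":"array"},"force":{"type":"number"}},"required":["plan"]}

```bash
mkdir -p pics; ls; python3 - <<'E'
from rig import bot
import cv2,numpy as np
s=bot.sense();print(s,bot.tcp_to_grasp)
for n in("side","top","wrist"):
    c=bot.camera(n);cv2.imwrite(f"pics/{n}0.png",c["pixels"][:,:,::-1]);np.savez(f"pics/{n}0.npz",**c)
    print(n,np.round(c["intrinsics"],1).tolist(),np.round(c["extrinsics"],4).tolist())
E
```

```text
pics
{'time_s': 0.0, 'joints': array([ 8.24533919e+01,  2.05912921e+01,  6.32854393e-01, -2.11279775e-02,
       -7.01336198e+01, -1.65079158e+01]), 'qvel': array([-0.14152615,  0.00877994, -0.06135445,  0.01440583,  0.07664434,
       -0.02597975]), 'joint_efforts': array([ 2.21019204e-04, -5.82716596e+01,  2.93053347e+01,  6.99751407e+00,
        6.99750308e-03, -1.34531742e-04]), 'position': array([0.27494249, 0.61593329, 0.22561413]), 'ee_rot': array([ 1.79906093e+02, -7.11783249e-03, -2.40617139e+01]), 'wrist_force': array([-0.4509764 ,  1.41065368, -0.04401785]), 'ft_torque': array([-0.03165077,  0.04285003, -0.02864046]), 'grasp_force': 0.0, 'width': 0.9977566794179571} 0.0188
side [[609.2, 0.0, 319.7], [0.0, 609.2, 244.2], [0.0, 0.0, 1.0]] [[0.9815, -0.1185, 0.1507, 0.3763], [-0.1909, -0.5339, 0.8237, -1.2475], [-0.0172, -0.8372, -0.5466, 0.8878], [0.0, 0.0, 0.0, 1.0]]
top [[608.6, 0.0, 315.9], [0.0, 608.6, 235.6], [0.0, 0.0, 1.0]] [[0.012, -0.9864, 0.1642, 0.3714], [-0.9999, -0.0131, -0.0058, -0.0024], [0.0079, -0.1641, -0.9864, 1.4364], [0.0, 0.0, 0.0, 1.0]]
wrist [[366.5, 0.0, 314.8], [0.0, 366.5, 240.3], [0.0, 0.0, 1.0]] [[-0.4074, -0.869, -0.2808, 0.3528], [-0.9132, 0.3884, 0.1229, 0.5831], [0.0023, 0.3065, -0.9519, 0.3839], [0.0, 0.0, 0.0, 1.0]]
```

View pics/top0.png

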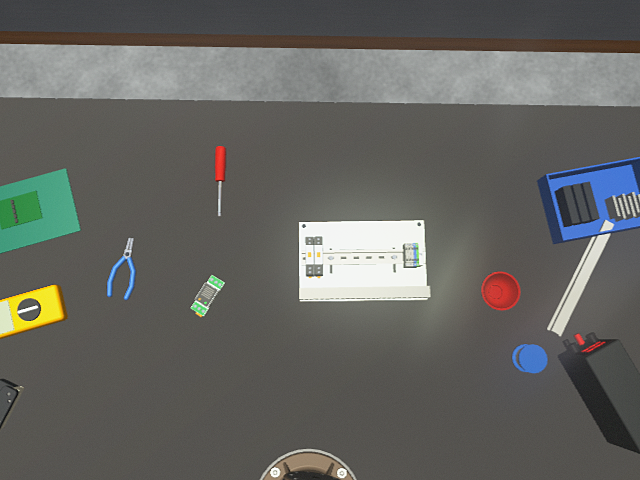

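View pics/side0.png

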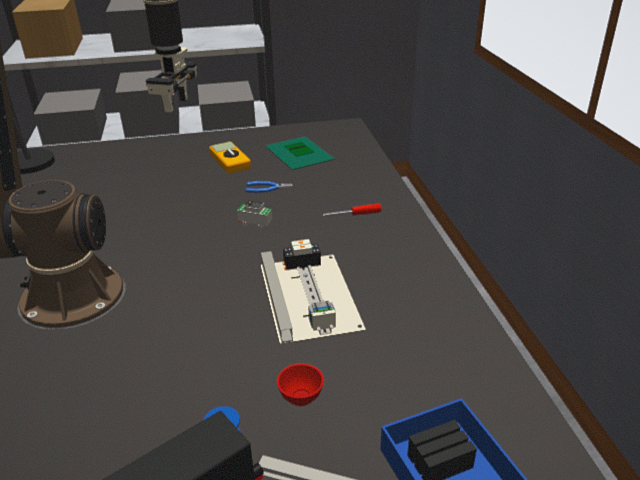

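The top view shows the module near (208,296), its orange foot at about (200,315). The plate spans (300,221) to (428,299), with relays on the left and terminals on the right. The screwdriver is near (220,180), the pliers near (121,270) and the bowl at (501,291). The side view agrees. Next I'll measure the module and plate roughly.

```bash
cat > h.py <<'E'
import numpy as np,cv2
def ray(c,uv,z):
    K,E=c["intrinsics"],c["extrinsics"]
    d=E[:3,:3]@np.linalg.inv(K)@np.array([uv[0],uv[1],1.]);o=E[:3,3]
    return (o+d*(z-o[2])/d[2])
def blobs(c,lo,hi,roi,amin=4):
    u0,v0,u1,v1=roi;hsv=cv2.cvtColor(np.ascontiguousarray(c["pixels"][v0:v1,u0:u1]),cv2.COLOR_RGB2HSV)
    m=cv2.inRange(hsv,lo,hi);n,l,st,ce=cv2.connectedComponentsWithStats(m)
    return [(st[i,4],ce[i]+[u0,v0]) for i in range(1,n) if st[i,4]>=amin]
def proj(c,p):
    q=np.linalg.inv(c["extrinsics"])@np.append(p,1);q=c["intrinsics"]@q[:3];return q[:2]/q[2]
E
python3 - <<'E'
from h import *
c=np.load("pics/top0.npz");r=(180,265,240,330)
for n,lo,hi in(("green",(45,80,60),(85,255,255)),("orange",(5,120,120),(25,255,255))):
    for a,p in blobs(c,lo,hi,r):print(n,a,p.round(1),ray(c,p,.047 if n=="green" else .01).round(4))
hsv=cv2.cvtColor(c["pixels"],cv2.COLOR_RGB2HSV)
m=cv2.inRange(hsv,(0,0,90),(180,255,255));m[:, :240]=0;m[:,450:]=0;m[:210]=0;m[310:]=0
k=max(cv2.findContours(m,0,2)[0],key=cv2.contourArea);print(cv2.minAreaRect(k),cv2.approxPolyDP(k,3,True)[:,0].tolist())
for p in cv2.approxPolyDP(k,3,True)[:,0]:print(p,ray(c,p,.004).round(4))
E
```

```text
green 79 [215.5 281.8] [0.4928 0.2173 0.047 ]
green 87 [198.3 308.1] [0.4327 0.254  0.047 ]
green 6 [205.  302.5] [0.4454 0.2393 0.047 ]
orange 5 [199.2 298.6] [0.4563 0.2596 0.01  ]
orange 15 [198.1 314.1] [0.4203 0.2607 0.01  ]
((344.5, 259.5), (99.0, 209.0), 90.0) [[240, 210], [240, 251], [244, 252], [240, 253], [240, 283], [244, 284], [240, 287], [240, 298], [249, 307], [252, 303], [259, 309], [449, 309], [449, 210]]
[240 210] [0.6698 0.1721 0.004 ]
[240 251] [0.5704 0.1689 0.004 ]
[244 252] [0.5682 0.1594 0.004 ]
[240 253] [0.5656 0.1688 0.004 ]
[240 283] [0.4944 0.1665 0.004 ]
[244 284] [0.4922 0.157  0.004 ]
[240 287] [0.485  0.1662 0.004 ]
[240 298] [0.4593 0.1653 0.004 ]
[249 307] [0.4385 0.1436 0.004 ]
[252 303] [0.4479 0.1369 0.004 ]
[259 309] [0.4342 0.1201 0.004 ]
[449 309] [ 0.4397 -0.3248  0.004 ]
[449 210] [ 0.6766 -0.3304  0.004 ]
```

Emit:
{"name": "servo_tool", "arguments": {
  "plan": [
    [[20,-45,0],-1,87],
    [[40,-90,0],-2,87],
    [[62,-138,-7],-3,87],
    [[84,-186,-15],-4,87],
    [[106,-234,-25],-5,87],
    [[128,-282,-35],-6,87],
    [[148,-328,-45],-7,87],
    [[164,-366,-50],-7.4,87],
    [[164,-366,-50],-7.4,87],
    [[164,-366,-50],-7.4,87]
  ],
  "force": 10
}}

```text
time_s: 1.4
position: [0.4393, 0.2504, 0.1767]
ee_rot: [-180.0, -0.0, -31.5]
wrist_force: [0.9, 1.0, -0.6]
width: 0.992
grasp_force: 0.0
```

```bash
python3 - <<'E'
from rig import bot
from h import *
s=bot.sense();print(s["time_s"],s["position"],s["ee_rot"])
c=bot.camera("wrist");cv2.imwrite("pics/w1.png",c["pixels"][:,:,::-1]);np.savez("pics/w1.npz",**c)
for n,lo,hi in(("green",(45,80,60),(85,255,255)),("orange",(5,150,120),(22,255,255))):
    for a,p in blobs(c,lo,hi,(0,0,640,480),60):print(n,a,p.round(1),ray(c,p,.047 if n=="green" else .01).round(4))
E
```

```text
1.4 [0.43928989 0.25041282 0.1766613 ] [-1.79982295e+02 -1.76757338e-03 -3.14922995e+01]
green 780 [315.1 150.2] [0.4945 0.218  0.047 ]
green 599 [317.1 238.6] [0.4331 0.2536 0.047 ]
orange 704 [507.4 356.1] [0.2108 0.1577 0.01  ]
orange 133 [115.5 343.7] [0.4345 0.4942 0.01  ]
orange 81 [116.1 380.5] [0.3995 0.5236 0.01  ]
```

View pics/w1.png

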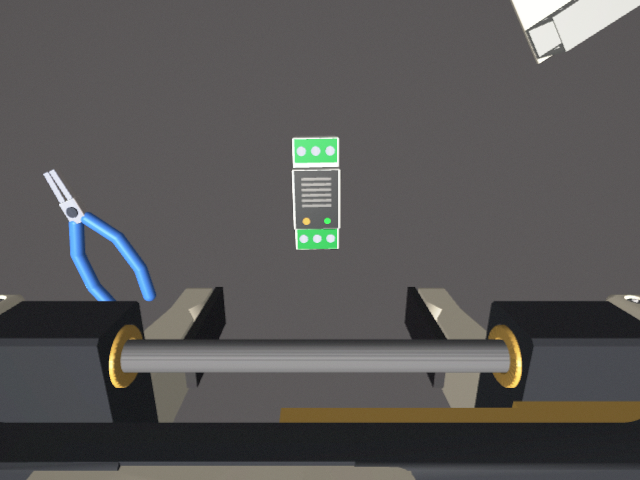

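The wrist view shows the module squarely below with its foot end towards the fingers. The green terminals are at (315,150) and (317,239), and the pliers are well clear on the left. I'll descend now.

Emit:
{"name": "servo_tool", "arguments": {
  "plan": [
    [[0,0,-40],1.2,87],
    [[0,0,-80],1.2,87],
    [[0,0,-120],1.2,87],
    [[0,0,-150],1.2,87],
    [[0,0,-160],1.2,60],
    [[0,0,-160],1.2,30],
    [[0,0,-160],1.2,20],
    [[0,0,-160],1.2,20],
    [[0,0,-160],1.2,20],
    [[0,0,-160],1.2,20]
  ],
  "force": 8
}}

```text
time_s: 2.7
position: [0.4391, 0.2502, 0.017]
ee_rot: [-180.0, -0.0, -30.3]
wrist_force: [-1.6, -1.1, 5.6]
width: 0.413
grasp_force: 8.0
```

Emit:
{"name": "servo_tool", "arguments": {
  "plan": [
    [[1,-1,2],0,20],
    [[2,-1,4],0,20],
    [[4,-2,6],0,20],
    [[6,-3,8],0,20],
    [[7,-4,10],0,20],
    [[9,-5,12],0,20],
    [[11,-6,14],0,20],
    [[12,-7,16],0,20],
    [[12,-7,16],0,20],
    [[12,-7,16],0,20]
  ],
  "force": 6
}}

```text
time_s: 3.95
position: [0.4511, 0.2433, 0.0326]
ee_rot: [180.0, 0.0, -30.3]
wrist_force: [0.4, 0.5, -3.8]
width: 0.411
grasp_force: 6.0
```

```bash
python3 - <<'E'
from rig import bot
from h import *
c=bot.camera("wrist");cv2.imwrite("pics/w2.png",c["pixels"][:,:,::-1]);np.savez("pics/w2.npz",**c)
d=bot.camera("side");np.savez("pics/s2.npz",**d)
im=cv2.resize(d["pixels"][170:250,210:310],None,fx=4,fy=4,interpolation=cv2.INTER_CUBIC)
w=cv2.resize(c["pixels"],(400,300),interpolation=cv2.INTER_AREA)
o=np.zeros((320,800,3),np.uint8);o[:,:400]=im;o[:300,400:]=w
cv2.imwrite("pics/v2.png",o[:,:,::-1])
for a,p in blobs(c,(45,80,60),(85,255,255),(0,0,640,480),60):print(a,p.round(1),ray(c,p,.047).round(4))
E
```

```text
3672 [315.2 181. ] [0.5057 0.213  0.047 ]
131 [338.  334.4] [0.4411 0.2388 0.047 ]
174 [317.9 372.6] [0.428  0.2568 0.047 ]
```

View pics/v2.png

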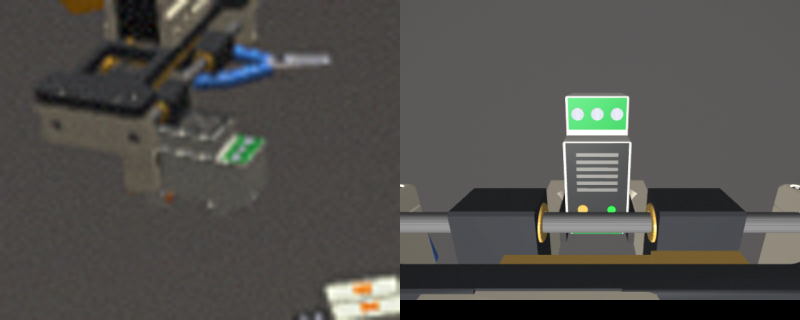

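```bash
cat >> h.py <<'E'
from scipy.optimize import brentq
def tilt(c,pos,yaw,v,gx=28.6,gz=35.8,mx=-35.5,mz=47):
    """tilt (foot up +) of the held module from image row v of its hook-side green centre"""
    hx=np.array([np.cos(yaw),np.sin(yaw),0])   # towards hook
    g=np.array(pos)+[0,0,.0188]
    def f(t):
        a,b=(gx-mx)/1e3,(mz-gz)/1e3            # a along hook dir, b up
        p=g+hx*(a*np.cos(t)+b*np.sin(t))+[0,0,b*np.cos(t)-a*np.sin(t)]
        return proj(c,p)[1]-v
    return f
E
python3 - <<'E'
from h import *
for n,pos,v,y in(("w2",(0.4511,.2433,.0326),181.,-30.3),):
    c=np.load(f"pics/{n}.npz");f=tilt(c,pos,np.radians(y),v)
    print([(t,round(f(t),1)) for t in np.arange(-.1,.65,.1).round(2)])
E
```

```text
[(np.float64(-0.1), np.float64(9.4)), (np.float64(0.0), np.float64(2.1)), (np.float64(0.1), np.float64(-2.9)), (np.float64(0.2), np.float64(-5.7)), (np.float64(0.3), np.float64(-6.7)), (np.float64(0.4), np.float64(-6.0)), (np.float64(0.5), np.float64(-3.9)), (np.float64(0.6), np.float64(-0.5))]
```

```bash
cat >> h.py <<'E'
def padbox(c):
    hsv=cv2.cvtColor(c["pixels"],cv2.COLOR_RGB2HSV);m=cv2.inRange(hsv,(45,80,60),(85,255,255))
    k=max(cv2.findContours(m,0,2)[0],key=cv2.contourArea);return k[:,0]
def mtilt(c,pos,yaw,gx=28.6,gz=35.8,ext=None):
    """tilt from near/far edge widths and rows of the hook green pad, least squares over t"""
    k=padbox(c);v0,v1=k[:,1].min(),k[:,1].max();h=np.ptp(k[:,1])
    def w(v):
        s=k[abs(k[:,1]-v)<=2];return np.ptp(s[:,0])+1
    return v0,v1+1,w(v0+4),w(v1-4)
def pred(c,pos,yaw,t,ext,gx=28.6,gz=35.8):
    hx=np.array([np.cos(yaw),np.sin(yaw),0]);hy=np.array([-hx[1],hx[0],0]);g=np.array(pos)+[0,0,.0188]
    r=[]
    for mx in ext[:2]:
        a,b=(gx-mx)/1e3,(47-gz)/1e3
        p=g+hx*(a*np.cos(t)+b*np.sin(t))+[0,0,b*np.cos(t)-a*np.sin(t)]
        q,s=proj(c,p+hy*ext[2]/2e3),proj(c,p-hy*ext[2]/2e3)
        r+= [q[1],abs(q[0]-s[0])]
    return np.round([r[0],r[2],r[1],r[3]],1)
E
python3 - <<'E'
from h import *
c=np.load("pics/w1.npz");m=mtilt(c,0,0);print(m)
k=padbox(c);far=ray(c,(315,m[0]),.047);near=ray(c,(315,m[1]),.047);ctr=np.array([.4638,.2358]);d=np.array([np.cos(np.radians(-30.1)),np.sin(np.radians(-30.1))])
e=[-(far[:2]-ctr)@d*1e3,-(near[:2]-ctr)@d*1e3]
l,r=ray(c,(k[:,0].min(),150),.047),ray(c,(k[:,0].max()+1,150),.047);e.append(np.linalg.norm(l-r)*1e3);print(np.round(e,1))
c=np.load("pics/w2.npz");print("meas",mtilt(c,0,0))
for t in(0,.1,.2,.3,.4):print(t,pred(c,(0.4511,.2433,.0326),np.radians(-30.3),t,e))
E
```

```text
Traceback (most recent call last):
  File "h.py", line 30, in mtilt
    return v0,v1+1,w(v0+4),w(v1-4)
                   ~^^^^^^
  File "h.py", line 29, in w
    s=k[abs(k[:,1]-v)<=2];return np.ptp(s[:,0])+1
                                 ~~~~~~^^^^^^^^
ValueError: zero-size array to reduction operation maximum which has no identity
```

```bash
sed -i 's/findContours(m,0,2)/findContours(m,0,1)/' h.py
python3 - <<'E'
from h import *
c=np.load("pics/w1.npz");m=mtilt(c,0,0);print(m)
k=padbox(c);far=ray(c,(315,m[0]),.047);near=ray(c,(315,m[1]),.047);ctr=np.array([.4638,.2358]);d=np.array([np.cos(np.radians(-30.1)),np.sin(np.radians(-30.1))])
e=[-(far[:2]-ctr)@d*1e3,-(near[:2]-ctr)@d*1e3]
l,r=ray(c,(k[:,0].min(),150),.047),ray(c,(k[:,0].max()+1,150),.047);e.append(np.linalg.norm(l-r)*1e3);print(np.round(e,1))
c=np.load("pics/w2.npz");print("meas",mtilt(c,0,0))
for t in(0,.1,.2,.3,.4):print(t,pred(c,(0.4511,.2433,.0326),np.radians(-30.3),t,e))
E
```

```text
(np.int32(139), np.int32(163), np.int32(43), np.int32(42))
[-43.8 -25.9  32.9]
meas (np.int32(157), np.int32(207), np.int32(95), np.int32(91))
0 [158.9 209.9  95.9  91.9]
0.1 [154.9 204.3  91.1  88.6]
0.2 [153.2 200.5  86.5  85.3]
0.3 [153.5 198.4  82.3  82.2]
0.4 [155.6 197.7  78.4  79.2]
```

Emit:
{"name": "servo_tool", "arguments": {
  "plan": [
    [[0,0,0],0,20],
    [[0,0,0],0,20],
    [[0,0,0],0,20],
    [[0,0,0],0,20],
    [[0,0,0],0,20],
    [[0,0,0],0,20],
    [[0,0,0],0,20],
    [[0,0,0],0,20],
    [[0,0,0],0,20],
    [[0,0,0],0,20]
  ],
  "force": 3
}}

```text
time_s: 5.3
position: [0.4512, 0.2434, 0.0326]
ee_rot: [-180.0, -0.0, -30.3]
wrist_force: [-0.1, -0.5, -0.4]
width: 0.408
grasp_force: 3.0
```

```bash
cat > t.py <<'E'
from rig import bot
from h import *
import sys
s=bot.sense();c=bot.camera("wrist");np.savez("pics/"+sys.argv[1]+".npz",**c)
gx=float(sys.argv[2]) if len(sys.argv)>2 else 28.6
print(s["time_s"],s["position"].round(4),s["wrist_force"].round(1),s["grasp_force"],"meas",*mtilt(c,0,0))
for t in(-.1,0,.1,.2,.3,.4,.5):print(t,pred(c,s["position"],np.radians(s["ee_rot"][2]),t,(-43.8,-25.9,32.9),gx))
E
python3 t.py w3
```

```text
5.3 [0.4512 0.2434 0.0326] [-0.1 -0.5 -0.4] 3.0000579983607167 meas 150 194 81 81
-0.1 [165.6 217.4 101.1  95.4]
0 [158.9 209.9  96.   91.9]
0.1 [154.9 204.3  91.1  88.6]
0.2 [153.2 200.5  86.5  85.3]
0.3 [153.5 198.4  82.3  82.2]
0.4 [155.6 197.7  78.4  79.2]
0.5 [159.2 198.4  74.9  76.5]
```

Emit:
{"name": "servo_tool", "arguments": {
  "plan": [
    [[0,0,0],0,20],
    [[0,0,0],0,20],
    [[0,0,15],0,20],
    [[0,0,35],0,20],
    [[0,0,60],0,20],
    [[0,0,90],0,20],
    [[0,0,110],5,20],
    [[0,0,115],15,20],
    [[0,0,115],25,20],
    [[0,0,115],30,20]
  ],
  "force": 45
}}

```text
time_s: 6.6
position: [0.4508, 0.2432, 0.1485]
ee_rot: [-180.0, -0.0, -0.0]
wrist_force: [-0.2, 0.3, -2.8]
width: 0.408
grasp_force: 45.0
```

```bash
python3 t.py w4; python3 - <<'E'
from h import *
c=np.load("pics/top0.npz")
im=c["pixels"][210:312,285:440];cv2.imwrite("pics/p0.png",cv2.resize(im,None,fx=5,fy=5,interpolation=cv2.INTER_CUBIC)[:,:,::-1])
E
```

```text
6.6 [0.4508 0.2432 0.1485] [-0.2  0.3 -2.8] 44.99928887235001 meas 150 194 81 81
-0.1 [167.7 219.3 100.9  95.2]
0 [160.9 211.7  95.8  91.8]
0.1 [156.7 206.1  91.   88.4]
0.2 [154.9 202.2  86.4  85.2]
0.3 [155.2 200.   82.2  82.1]
0.4 [157.2 199.2  78.3  79.1]
0.5 [160.7 199.8  74.8  76.3]
```

View pics/p0.png

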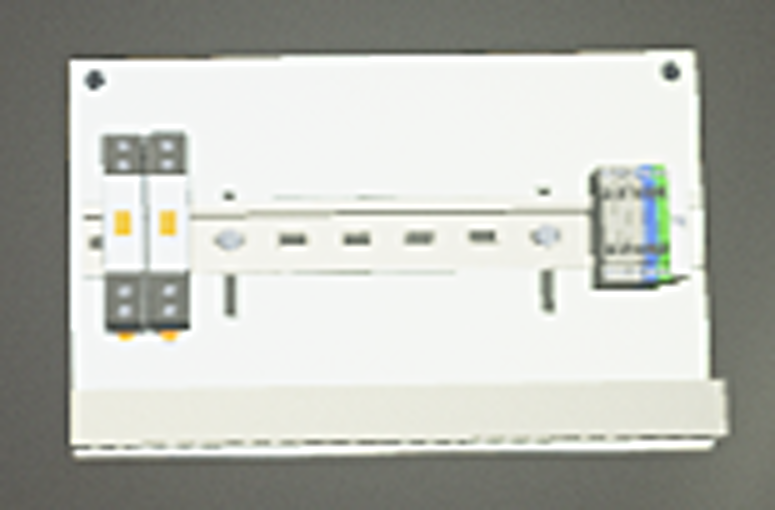

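The enlarged view shows the plate corners at crop pixels (70,58), (695,50), (73,457) and (712,448). The rail lies at crop rows of about 200 to 272, with the relays left and terminals right.

```bash
python3 - <<'E'
from h import *
c=np.load("pics/top0.npz")
P=[ray(c,(285+(u+.5)/5-.5,210+(v+.5)/5-.5),.004)[:2] for u,v in((70,58),(695,50),(73,457),(712,448))]
print(np.round(P,4))
yl=P[1]-P[0];print("len",np.linalg.norm(yl),np.linalg.norm(P[3]-P[2]),np.linalg.norm(P[2]-P[0]),np.linalg.norm(P[3]-P[1]))
for a,b in((0,1),(2,3)):
    d=P[b]-P[a];print("panel y dir yaw",np.degrees(np.arctan2(d[1],d[0])))
ctr=np.mean(P,0);print("ctr",ctr)
for n,u,v in(("screwL",230,238),("screwR",545,235),("edge top",390,212),("edge197",390,197),("edge272",390,272)):
    print(n,ray(c,(285+(u+.5)/5-.5,210+(v+.5)/5-.5),.019).round(4))
E
```

```text
[[ 0.6443  0.0311]
 [ 0.6522 -0.2688]
 [ 0.454   0.0265]
 [ 0.4619 -0.2736]]
len 0.2999718830475384 0.30013986200268594 0.1903696434721925 0.19038285970782173
panel y dir yaw -88.48053540223468
panel y dir yaw -88.48312376162308
ctr [ 0.55310703 -0.12121257]
screwL [ 0.5564 -0.0458  0.019 ]
screwR [ 0.5598 -0.1939  0.019 ]
edge top [ 0.5697 -0.121   0.019 ]
edge197 [ 0.5769 -0.121   0.019 ]
edge272 [ 0.5413 -0.121   0.019 ]
```

Rail edges measure at world x of about 0.577 and 0.541, so 35.6 mm wide against the given 35. The rail is offset about 6 mm away from the robot, and the panel yaw calls for a tool yaw of +1.5°. I'll carry the module above it.

Emit:
{"name": "servo_tool", "arguments": {
  "plan": [
    [[12,-45,0],0.5,20],
    [[24,-90,0],1,20],
    [[37,-135,0],1.5,20],
    [[49,-180,0],1.5,20],
    [[61,-225,0],1.5,20],
    [[73,-270,0],1.5,20],
    [[86,-315,0],1.5,20],
    [[96,-350,0],1.5,20],
    [[98,-365,0],1.5,20],
    [[98,-365,0],1.5,20]
  ],
  "force": 45
}}

```text
time_s: 7.9
position: [0.5487, -0.1223, 0.1476]
ee_rot: [-180.0, 0.0, 1.1]
wrist_force: [-0.2, 0.7, -3.3]
width: 0.41
grasp_force: 45.0
```

```bash
python3 t.py w5; python3 - <<'E'
from h import *
c=np.load("pics/w5.npz");cv2.imwrite("pics/w5.png",c["pixels"][:,:,::-1])
E
```

```text
7.9 [ 0.5487 -0.1223  0.1476] [-0.2  0.7 -3.3] 44.99998816754669 meas 149 194 82 82
-0.1 [167.8 219.4 100.9  95.2]
0 [161.  211.8  95.8  91.8]
0.1 [156.8 206.2  91.   88.5]
0.2 [155.  202.3  86.4  85.2]
0.3 [155.2 200.   82.2  82.1]
0.4 [157.2 199.3  78.3  79.1]
0.5 [160.7 199.9  74.8  76.4]
```

View pics/w5.png

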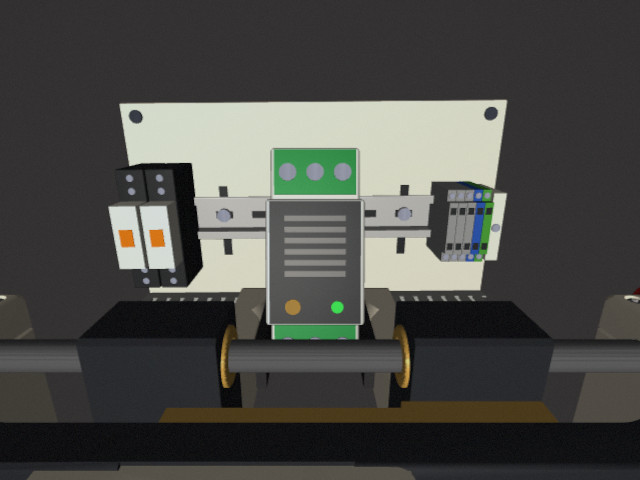

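The wrist view shows the rail's far edge near row 197 on both sides of the module (columns 240 and 390) and its near edge around row 236. The relays and terminals are clear to the left and right.

```bash
python3 - <<'E'
from h import *
c=np.load("pics/w5.npz");g=cv2.cvtColor(c["pixels"],cv2.COLOR_RGB2GRAY).astype(int)
for u in(205,250,380,425):
    col=g[185:245,u-1:u+2].mean(1);d=np.diff(col);i=np.argsort(-abs(d))[:6]
    print(u,[(185+j+1,int(d[j])) for j in sorted(i)])
for u,v in((205,197),(425,196),(205,237),(425,236),(205,230),(425,230)):print(u,v,ray(c,(u,v),.019).round(4))
for u,v in((135.5,117),(490.5,114)):print("hole",ray(c,(u,v),.004).round(4))
E
```

```text
205 [(np.int64(197), -46), (np.int64(198), 39), (np.int64(227), -34), (np.int64(228), -75), (np.int64(231), 35), (np.int64(232), 77)]
250 [(np.int64(196), -47), (np.int64(227), -56), (np.int64(228), -49), (np.int64(231), 44), (np.int64(232), 61), (np.int64(239), 33)]
380 [(np.int64(195), -44), (np.int64(226), -71), (np.int64(227), -25), (np.int64(230), 42), (np.int64(231), 60), (np.int64(238), 36)]
425 [(np.int64(195), -45), (np.int64(196), 22), (np.int64(226), -92), (np.int64(229), 24), (np.int64(230), 61), (np.int64(238), 29)]
205 197 [ 0.5756 -0.0341  0.019 ]
425 196 [ 0.5798 -0.2082  0.019 ]
205 237 [ 0.5423 -0.0316  0.019 ]
425 236 [ 0.5467 -0.2119  0.019 ]
205 230 [ 0.5483 -0.0321  0.019 ]
425 230 [ 0.5518 -0.2113  0.019 ]
hole [0.6348 0.0201 0.004 ]
hole [ 0.6424 -0.2565  0.004 ]
```

Emit:
{"name": "servo_tool", "arguments": {
  "plan": [
    [[3,0,-25],0.2,20],
    [[3,0,-55],0.2,20],
    [[3,0,-80],0.2,20],
    [[3,0,-95],0.2,20],
    [[3,0,-102],0.2,20],
    [[3,0,-106],0.2,20],
    [[3,0,-107.5],0.2,20],
    [[3,0,-108.5],0.2,20],
    [[3,0,-108.5],0.2,20],
    [[3,0,-108.5],0.2,20]
  ],
  "force": 45
}}

```text
time_s: 9.2
position: [0.5522, -0.1217, 0.0393]
ee_rot: [-180.0, -0.0, 1.4]
wrist_force: [-0.2, 0.3, -3.2]
width: 0.405
grasp_force: 45.0
```

```bash
python3 t.py w6
```

```text
9.2 [ 0.5522 -0.1217  0.0393] [-0.2  0.3 -3.2] 45.00005526468158 meas 150 194 82 82
-0.1 [167.8 219.3 100.9  95.2]
0 [160.9 211.8  95.8  91.8]
0.1 [156.8 206.1  90.9  88.4]
0.2 [155.  202.3  86.4  85.2]
0.3 [155.3 200.   82.2  82.1]
0.4 [157.3 199.3  78.3  79.1]
0.5 [160.8 199.9  74.8  76.3]
```

Emit:
{"name": "servo_tool", "arguments": {
  "plan": [
    [[-1,0,-0.4],0,20],
    [[-3,0,-0.4],0,20],
    [[-5,0,-0.4],0,20],
    [[-6,0,-0.4],0,20],
    [[-7,0,-0.4],0,20],
    [[-8,0,-0.4],0,20],
    [[-9,0,-0.4],0,20],
    [[-9.5,0,-0.4],0,20],
    [[-9.5,0,-0.4],0,20],
    [[-9.5,0,-0.4],0,20]
  ],
  "force": 45
}}

```text
time_s: 10.5
position: [0.5436, -0.1216, 0.0392]
ee_rot: [180.0, -0.1, 1.5]
wrist_force: [5.4, -0.5, 4.3]
width: 0.407
grasp_force: 45.0
```

Emit:
{"name": "servo_tool", "arguments": {
  "plan": [
    [[1.5,0,0],0,20],
    [[1.5,0,0.9],0,20],
    [[0.5,0,0.9],0,20],
    [[0,0,0.9],0,20],
    [[-0.5,0,0.9],0,20],
    [[-1,0,0.9],0,20],
    [[-1.5,0,0.9],0,20],
    [[-1.5,0,0.9],0,20],
    [[-1.5,0,0.9],0,20],
    [[-1.5,0,0.9],0,20]
  ],
  "force": 45
}}

```text
time_s: 11.75
position: [0.5405, -0.1217, 0.0392]
ee_rot: [-180.0, 0.1, 1.4]
wrist_force: [-1.0, -0.7, -3.0]
width: 0.405
grasp_force: 45.0
```

Emit:
{"name": "servo_tool", "arguments": {
  "plan": [
    [[-0.3,0,0],0,20],
    [[-0.6,0,0],0,20],
    [[-0.9,0,0],0,20],
    [[-1.2,0,0],0,20],
    [[-1.5,0,0],0,20],
    [[-1.5,0,0],0,20],
    [[-1.5,0,0],0,20],
    [[-1.5,0,0],0,20],
    [[-1.5,0,0],0,20],
    [[-1.5,0,0],0,20]
  ],
  "force": 45
}}

```text
time_s: 13.0
position: [0.5396, -0.1216, 0.0395]
ee_rot: [-180.0, 0.0, 1.4]
wrist_force: [0.0, 0.2, -2.8]
width: 0.407
grasp_force: 45.0
```

```bash
python3 t.py w7
```

```text
13.0 [ 0.5396 -0.1216  0.0395] [ 0.   0.2 -2.8] 45.00016161007807 meas 150 194 82 82
-0.1 [167.7 219.3 100.9  95.2]
0 [160.9 211.8  95.8  91.8]
0.1 [156.7 206.1  91.   88.4]
0.2 [154.9 202.2  86.4  85.2]
0.3 [155.2 200.   82.2  82.1]
0.4 [157.2 199.2  78.3  79.1]
0.5 [160.7 199.9  74.8  76.3]
```

Emit:
{"name": "servo_tool", "arguments": {
  "plan": [
    [[-0.3,0,0],0,20],
    [[-0.6,0,0],0,20],
    [[-0.9,0,0],0,20],
    [[-1.2,0,0],0,20],
    [[-1.5,0,0],0,20],
    [[-1.8,0,0],0,20],
    [[-2.1,0,0],0,20],
    [[-2.4,0,0],0,20],
    [[-2.4,0,0],0,20],
    [[-2.4,0,0],0,20]
  ],
  "force": 45
}}

```text
time_s: 14.3
position: [0.5387, -0.1215, 0.0397]
ee_rot: [180.0, -0.1, 1.5]
wrist_force: [6.4, -1.4, -8.9]
width: 0.412
grasp_force: 45.0
```

Emit:
{"name": "servo_tool", "arguments": {
  "plan": [
    [[0,0,0],0,20],
    [[0,0,0],0,20],
    [[-0.5,0,-1],0,20],
    [[-1,0,-2],0,20],
    [[-1.5,0,-3],0,20],
    [[-2.3,0,-4],0,20],
    [[-3.2,0,-5],0,20],
    [[-4,0,-6],0,20],
    [[-4,0,-6],0,20],
    [[-4,0,-6],0,20]
  ],
  "force": 3
}}

```text
time_s: 15.55
position: [0.534, -0.1217, 0.0338]
ee_rot: [180.0, -0.1, 1.5]
wrist_force: [3.0, -1.5, 3.2]
width: 0.415
grasp_force: 3.0
```

```bash
python3 t.py w8
```

```text
15.55 [ 0.534  -0.1217  0.0338] [ 3.  -1.5  3.2] 2.999849108455237 meas 146 195 87 87
-0.1 [167.5 219.1 100.9  95.2]
0 [160.7 211.6  95.8  91.8]
0.1 [156.6 205.9  90.9  88.4]
0.2 [154.8 202.1  86.4  85.2]
0.3 [155.1 199.9  82.2  82.1]
0.4 [157.1 199.1  78.3  79.1]
0.5 [160.7 199.8  74.7  76.3]
```

Emit:
{"name": "servo_tool", "arguments": {
  "plan": [
    [[0,0,0],0,60],
    [[0,0,0],0,60],
    [[0,0,0],0,60],
    [[0,0,25],0,60],
    [[0,0,50],0,60],
    [[0,0,60],0,0],
    [[-4,0,60],0,0],
    [[-8,0,60],0,0],
    [[-8,0,55],0,0],
    [[-8,0,55],0,0]
  ],
  "force": 10
}}

```text
time_s: 16.85
position: [0.5246, -0.1217, 0.0875]
ee_rot: [180.0, 0.1, 1.4]
wrist_force: [0.8, 0.6, -0.0]
width: 0.178
grasp_force: 0.0
```

```bash
python3 - <<'E'
from rig import bot
from h import *
s=bot.sense();print(s["time_s"],s["position"],s["width"],s["wrist_force"])
c=bot.camera("wrist");d=bot.camera("side");np.savez("pics/s9.npz",**d)
im=cv2.resize(d["pixels"][230:350,255:375],(400,400),interpolation=cv2.INTER_CUBIC)
o=np.zeros((400,800,3),np.uint8);o[:,:400]=im;o[:300,400:]=cv2.resize(c["pixels"],(400,300),interpolation=cv2.INTER_AREA)
cv2.imwrite("pics/v9.png",o[:,:,::-1])
E
```

```text
16.85 [ 0.52458826 -0.12165663  0.08753326] 0.17779388448990777 [ 0.84618757  0.61036034 -0.01795703]
```

View pics/v9.png

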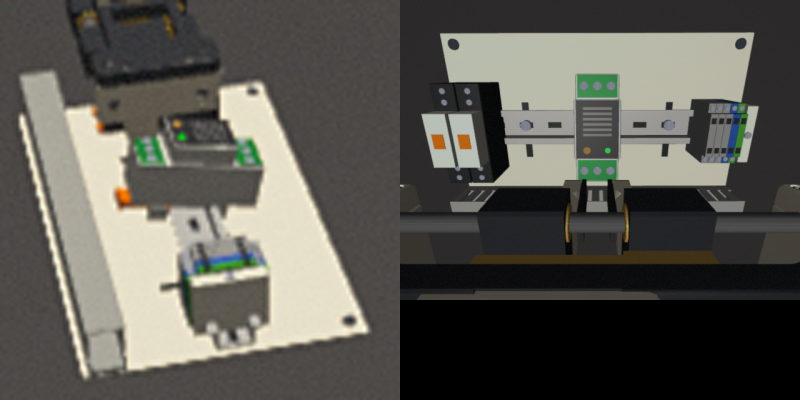

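The picture shows the module on the rail, square, with the hook end down and the foot still raised at the duct side. The closing fingers are above the foot shoulder. I'll push gently.

Emit:
{"name": "servo_tool", "arguments": {
  "plan": [
    [[0,0,-8],0,0],
    [[0,0,-16],0,0],
    [[0,0,-20],0,0],
    [[0,0,-22],0,0],
    [[0,0,-23.5],0,0],
    [[0,0,-25],0,0],
    [[0,0,-26],0,0],
    [[0,0,-27],0,0],
    [[0,0,-28],0,0],
    [[0,0,-28],0,0]
  ],
  "force": 10
}}

```text
time_s: 18.2
position: [0.5243, -0.1218, 0.0609]
ee_rot: [180.0, 0.0, 1.4]
wrist_force: [0.6, 0.1, -0.9]
width: 0.002
grasp_force: 0.0
```

Emit:
{"name": "servo_tool", "arguments": {
  "plan": [
    [[0,0,-0.7],0,0],
    [[0,0,-1.4],0,0],
    [[0,0,-2.1],0,0],
    [[0,0,-2.8],0,0],
    [[0,0,-3.5],0,0],
    [[0,0,-4.2],0,0],
    [[0,0,-4.9],0,0],
    [[0,0,-5.5],0,0],
    [[0,0,-6],0,0],
    [[0,0,-6],0,0]
  ],
  "force": 10
}}

```text
time_s: 19.45
position: [0.5247, -0.1218, 0.0561]
ee_rot: [180.0, 0.0, 1.5]
wrist_force: [-10.5, 1.8, 20.5]
width: 0.008
grasp_force: 12.0
```

Emit:
{"name": "servo_tool", "arguments": {
  "plan": [
    [[0,0,4],0,0],
    [[0,0,15],0,0],
    [[0,0,35],0,0],
    [[0,0,60],0,0],
    [[0,0,90],0,0],
    [[-20,0,110],0,0],
    [[-40,0,120],0,0],
    [[-40,0,120],0,0],
    [[-40,0,120],0,0],
    [[-40,0,120],0,0]
  ],
  "force": 10
}}

```text
time_s: 20.7
position: [0.4857, -0.1216, 0.1742]
ee_rot: [180.0, 0.0, 1.5]
wrist_force: [-0.3, -0.1, 0.4]
width: 0.008
grasp_force: 0.0
```

```bash
python3 - <<'E'
from rig import bot
from h import *
s=bot.sense();print(s["time_s"],s["position"],s["width"],s["wrist_force"])
c=bot.camera("wrist");d=bot.camera("side");np.savez("pics/s10.npz",**d);np.savez("pics/w10.npz",**c)
im=cv2.resize(d["pixels"][230:350,255:375],(400,400),interpolation=cv2.INTER_CUBIC)
o=np.zeros((400,800,3),np.uint8);o[:,:400]=im;o[:,400:]=cv2.resize(c["pixels"][0:300,170:470],(400,400))
cv2.imwrite("pics/v10.png",o[:,:,::-1])
for a,p in blobs(c,(45,80,60),(85,255,255),(200,0,440,300),100):print(a,p.round(1),ray(c,p,.056).round(4))
for n in ("s9","s10"):
    for a,p in blobs(np.load(f"pics/{n}.npz"),(45,80,60),(85,255,255),(285,262,340,285),4):print(n,a,p.round(1))
E
```

```text
20.7 [ 0.48566877 -0.12161081  0.17418489] 0.007916052953142004 [-0.2567592  -0.13260395  0.3754731 ]
993 [317.  85.] [ 0.5953 -0.1197  0.056 ]
825 [317.  185.5] [ 0.5251 -0.1216  0.056 ]
s9 8 [309.  270.5]
s9 22 [296.9 274.6]
s9 18 [301.5 274.5]
s9 34 [329.  275.7]
s10 21 [323.1 274. ]
s10 22 [327.9 273.8]
s10 9 [304.3 272.9]
s10 45 [295.8 278.2]
```

View pics/v10.png

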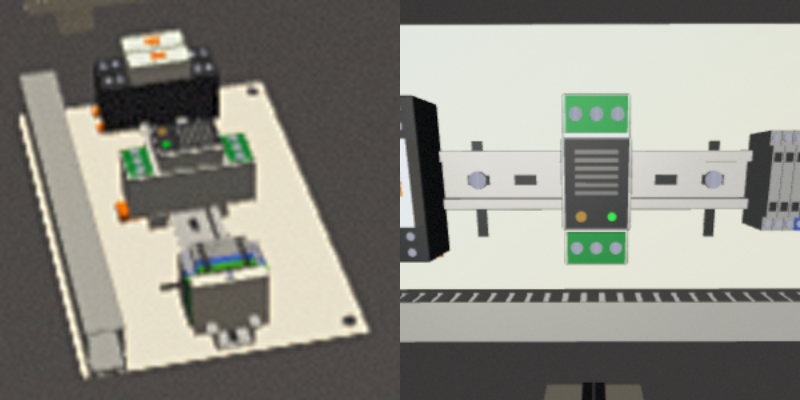

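```bash
python3 - <<'E'
from h import *
w=np.load("pics/w10.npz");s=np.load("pics/s10.npz")
yaw=np.radians(1.5);hx=np.array([np.cos(yaw),np.sin(yaw),0]);ctr=np.array([.5605,-.121,.009])
def cent(c,roi,mn):
    b=blobs(c,(45,80,60),(85,255,255),roi,mn);return sum(a*p for a,p in b)/sum(a for a,p in b)
for n,mx,rw,rs in(("hook",-35,(200,40,440,120),(315,262,340,285)),("foot",35,(200,165,440,230),(285,268,302,290))):
    p=ctr-hx*mx/1e3+[0,0,.047]
    a,b=cent(w,rw,100),cent(s,rs,3)
    P=[c["intrinsics"]@np.linalg.inv(c["extrinsics"])[:3] for c in(w,s)]
    X=cv2.triangulatePoints(P[0],P[1],a.reshape(2,1),b.reshape(2,1));X=(X[:3]/X[3]).ravel()
    print(n,"tri",X.round(4),"exp",p.round(4),"side meas",b.round(1),"exp",proj(s,p).round(1),"wrist",a.round(1),proj(w,p).round(1))
E
```

```text
hook tri [ 0.5952 -0.1196  0.0551] exp [ 0.5955 -0.1201  0.056 ] side meas [325.6 273.9] exp [325.8 273.6] wrist [317.  85.] [317.7  84.7]
foot tri [ 0.5248 -0.1215  0.0549] exp [ 0.5255 -0.1219  0.056 ] side meas [295.8 278.2] exp [296.2 277.9] wrist [317.  185.5] [317.5 185. ]
```

```bash
python3 -c "
from rig import bot
print(bot.sign_off())"
```

```text
the job is handed in; nothing more can be done
None
```

I hooked the module under the far rail edge, pushed the foot end down and handed the job in at about 21 s. The last check showed it level and within about 1 mm of the expected seated position; I did not measure the foot slide itself, and no verdict came back.

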